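Open the ratchet stop of the spice rack

TASK

Two more spice jars are to go into the spice rack, so open it up: with a fingertip press down the red release pad on the rack's sliding stop and, keeping it pressed, push the stop back along its bar, away from the racked jars, all the way to the end of its travel. Then let go and move clear. Do not pick anything up, and leave all jars and other things standing where they are.

Things in the scene. Friction and masses are not known exactly. Their poses are not given: they have to be found in the camera images.
- rack: Spice rack, fixed: light wooden base 110 (x) x 370 (y) mm, its top 12 mm above the worktop, a 100 mm tall end plate at its +y end, and a toothed steel bar along y, 37 mm to the -x side of the middle, 44 mm high. Origin: centre of the underside. The stop opens towards the rack's -y. The rack is yawed between -0.4 and 0.1 rad; at yaw 0 its axes are the world's.
- stop (a joint): Grey sliding stop, m: 0 = nearest the end plate, 0.155 = fully open; grows towards the rack's -y. Starts between 0 and about 0.08. Its 98 mm tall plate's face to the jars is at rack y = 0.068 - value. The ratchet lets it move towards the jars but blocks it towards -y (after at most 8 mm of play) unless the release pad is down; then it slides with about 2 N plus light damping.
- release (a joint): Travel of the red release pad, m: 0 = up, 0.012 = fully down. Moves straight down on a spring: 2.5 N to start, 6 N fully down; comes up again when let go. Down 5 to 12 mm the pawl is clear of the teeth and the stop slides. At the start it can be up to about 4 mm down, where the pawl rides on a tooth.
- release_pad (a point): Centre of the top of the ribbed red release pad, 48 (rack x) x 50 (rack y) mm, 72 mm above the worktop when fully up. It lies in a pocket of the stop, 60 mm long along rack y, between the stop's plate (+y side, top at 98 mm) and the push ridge (-y side); open towards +x and -x. Travels with the stop; axes as the rack's.
- push_ridge (a point): Top of the inner (+y) face of the grey push ridge of the stop: an upright wall 54 (rack x) x 10 mm, top 98 mm above the worktop, 30 mm to the -y side of the pad's centre. A fingertip that stands on the pad pushes on this face to drive the stop towards -y. It travels with the stop.
- jar_a: Spice jar with red cap, 45 dia x 106 mm, standing loose on the rack's base between end plate and stop, its top 118 mm above the worktop; origin at the centre of its underside, z up.
- jar_b: Second spice jar with red cap, as jar_a, beside it on the rack.
- jar_c: Spice jar with red cap, 45 dia x 106 mm, waiting loose on the worktop to the left of the rack; origin at the centre of its underside, z up.
- jar_d: Another waiting spice jar like jar_c.
- jam_jar: Jam jar with green lid, 73 dia x 84 mm, loose on the worktop behind the rack; origin under its centre.
- pepper_mill: Wooden pepper mill, 58 dia x 165 mm, loose, behind the rack to the right; origin under its centre.
- timer: Red and white kitchen timer, 68 dia x 52 mm, loose, behind the rack to the left, beside the hob; origin under its centre.
- apple: Red apple, 77 mm, loose, at the right behind the rack; origin under its centre.
Things that resemble listed ones, but are neither listed nor needed, are in the scene too. Leave any black look-alike of the jar_b alone. What is shaped like the jar_c but blue is not meant.

How it is judged (in metres and radians):
On the way, in this order (a step that is already met when the one before it is completed fails the run):
1. the release pad is pressed down (5 mm or more) while the stop is still near its start (value of joint release above 0.0048 m and value of joint stop below 0.11 m), for 0.1 s.
2. the stop is pushed fully back (value of joint stop above 0.147 m), for 0.1 s.
At the end, for the whole second after the job is handed in: The stop is within 8 mm of the end of its travel, the release pad has come back up (less than 4.5 mm down), all four spice jars stand upright (within 0.2 rad) within 15 mm of where they were, and the other things are within 20 mm of where they were (value of joint stop above 0.147 m and value of joint release below 0.0045 m and angle between each of jar_a, jar_b, jar_c, jar_d's own z axis and vertical below 0.2 rad and distance of each of jar_a, jar_b, jar_c, jar_d from where it was at the start of the episode below 0.015 m and distance of each of jam_jar, pepper_mill, timer, apple from where it was at the start of the episode below 0.02 m); the robot touches nothing.
It fails at once if a spice jar is lifted, tipped or shoved out of place (distance of any of jar_a, jar_b, jar_c, jar_d from where it was at the start of the episode above 0.02 m or angle between any of jar_a, jar_b, jar_c, jar_d's own z axis and vertical above 0.35 rad or height (world z) of any of jar_a, jar_b above 0.022 m or height (world z) of any of jar_c, jar_d above 0.01 m).
It fails at once if another thing on the worktop is disturbed (distance of any of jam_jar, pepper_mill, timer, apple from where it was at the start of the episode above 0.025 m).
It fails at once if a jar or other bystander is squeezed or gripped (contact force between the fingers and jar_a above 8 N or contact force between the fingers and jar_b above 8 N or contact force between the fingers and jar_c above 8 N or contact force between the fingers and jar_d above 8 N or contact force between the fingers and jam_jar above 8 N or contact force between the fingers and pepper_mill above 8 N or contact force between the fingers and timer above 8 N or contact force between the fingers and apple above 8 N).
It also fails if it takes over 30 s, if anything falls off the work surface, if the arm or the gripper's body presses on something with over 40 N, if the wrist force passes 120 N, or if a joint passes its speed limit or range.

ROBOT

A 6-joint arm with a two-finger parallel gripper is mounted at the origin on a cart in front of the work surface, level with it; the furniture and walls round the work are solid. World frame = base frame: x ahead of the robot, y to its left, z up, the work surface at z = 0. Lengths are in mm, angles in rad, forces in N, time in s.
With the tool pointing down it reaches from about 350 to 875 mm from the base axis. Payload 15.5 kg.
Tool frame: the origin (TCP) lies on the centre line of the jaws, within the pads' length; the fingertips stand 19 mm ahead of it and the grasp point (between the pads) is the TCP; y points along the fingers, z is the direction in which the jaws open and shut, and the axes are right-handed (so a half turn about y gives the same grasp; the last joint's range is limited). The gripper opens to 85 mm and grips with 20 to 120 N. Pads are 22 mm wide; open, the fingers measure 114 mm over their backs; the gripper's body (76 mm by 85 mm) begins 54 mm behind the grasp point. The pads swing forward as they close: fully open they stand 13 mm farther back than shut.
Start: joints at [-1.395, 0.494, 1.345, -0, 1.302, -0.096], TCP at [167.792, -602.057, 250.277] pointing down, gripper open.
Joint ranges: [-2.91, 2.91], [-0.82, 2.16], [0.22, 2.67], [-1.22, 4.37], [0.12, 2.79], [-3.08, 3.08]. Speed limits (rad/s): [1.89, 1.89, 2.57, 3.01, 3.01, 3.01].

INTERFACE

Orientations are given as [roll, pitch, yaw] about the fixed x, y, z axes, in that order (R = Rz(yaw) Ry(pitch) Rx(roll)).
In Python, from station import * gives the robot as it stands.
- The arm moves only by the shell command python3 -m pendant 'ROWS' [FORCE]. ROWS is JSON, a list of rows, each a list of 5 numbers: the shift along the tool's x, y, z in units of 50 mm (1.0 is 50 mm), then the turn about the tool's y in units of 5 degrees (1.0 is 5 degrees), then the opening, from 0 (shut) to 1 (fully open). A call has 1 to 10 rows; each row shifts and turns the pose as measured when the row begins, along the tool's axes as they then stand; what a row does not reach is not made up. A row lasts 1/8 s, in which the tool goes at most 62.5 mm and 10.7 degrees, less where a joint would pass 70% of its speed; a pose out of reach is approached as far as the arm can. A call is refused whole if a number of a shift passes 1 or a number of a turn 1, either way. A call with a gripper value outside its range is refused whole. The fingers move at their own pace and stop on an object; FORCE is the grip in N (left out, the last holds). Time passes only in rows, so rows that do not move let the fingers close. It gives the time, the measured TCP pose, the force and the opening at its end, in the units of the state.
- get_state(): the state, without advancing time (a new reading comes with each control period).
- grab_frame(name): name is "scene" or "top" or "wrist"; returns a dict with "color" (420x560x3 uint8, red, green, blue), "vfov" (degrees; the focal length in pixels is half the picture's height over the tangent of half this angle, whatever the lens; pixels are square), "cx", "cy" (the principal point, pixels), "pose" (4x4, takes a point from camera to world coordinates). Camera axes: x right, y up, looking along -z (the intrinsics and any distortion apply to the point x, -y, -z); pixel columns grow to the right and rows downward; lengths in mm; the calibration is good to about 2 mm. A picture is of the moment at which its call begins. There is no depth.
- close_job(): hands the job in, once; it reports no verdict.
The state is a dict: "t": time; "joint_positions": joint angles; "joint_vel": joint speeds; "joint_torque": joint torques, N m; "tcp_pos": TCP position; "orientation": TCP orientation; "contact_force": force on the tool from outside, world axes, zero at the start; "moment": the same for the moment, N m; "opening": opening from 0.0 (shut) to 1.0 (fully open).
Only numpy, scipy, OpenCV 4.12 (cv2) and the standard library are available. Lean on these libraries where they do the work, as an engineer would, in place of code of your own. Each camera call takes 0.05 s, during which the arm holds its last target.

## Working session

There is one attempt and no reset: what is moved stays moved. The work goes in short steps, Python scripts to look and compute and a shell command to move; the robot and the scene stay as the last step left them, time stands still between calls to the robot, and variables do not carry over. Pictures are saved under pics/ and viewed, and the job is handed in when it is done.

```bash
ls; mkdir -p pics
python3 - <<'E'
from station import *
import cv2
for n in ["scene","top","wrist"]:
    f=grab_frame(n); cv2.imwrite(f"pics/{n}0.png",f["color"][:,:,::-1])
    print(n,f["vfov"],f["cx"],f["cy"],f["pose"], [k for k in f])
print(get_state())
E
```

```text
pics
scene 46.560482115301454 277.4069913316445 197.0328812825777 [[-8.19781554e-01  2.88836616e-01 -4.94501378e-01  1.78752897e+01]
 [-5.72230205e-01 -3.79067268e-01  7.27228024e-01  7.23472821e+02]
 [ 2.26007951e-02  8.79136745e-01  4.76033390e-01  6.48635965e+02]
 [ 0.00000000e+00  0.00000000e+00  0.00000000e+00  1.00000000e+00]] ['color', 'vfov', 'cx', 'cy', 'pose']
top 47.69466387779676 275.47683210588104 213.24608988434267 [[-1.32682424e-02  9.92995493e-01 -1.17404874e-01  4.67579758e+02]
 [-9.99910803e-01 -1.29968146e-02  3.07721963e-03 -1.29327668e+02]
 [ 1.52977585e-03  1.17435231e-01  9.93079366e-01  1.20655248e+03]
 [ 0.00000000e+00  0.00000000e+00  0.00000000e+00  1.00000000e+00]] ['color', 'vfov', 'cx', 'cy', 'pose']
wrist 61.00084238758722 278.3194280179572 207.2125639903686 [[ 2.69433864e-01  9.16721765e-01  2.95002711e-01  2.43718501e+02]
 [-9.63018520e-01  2.56751190e-01  8.16955099e-02 -5.80151963e+02]
 [-8.50245002e-04 -3.06104611e-01  9.51997502e-01  3.73583911e+02]
 [ 0.00000000e+00  0.00000000e+00  0.00000000e+00  1.00000000e+00]] ['color', 'vfov', 'cx', 'cy', 'pose']
{'t': 0.15, 'joint_positions': array([-1.39450813e+00,  4.94078867e-01,  1.34595930e+00,  3.93865859e-05,
        1.30250436e+00, -9.54838637e-02]), 'joint_vel': array([ 2.64167596e-04, -1.23351656e-03, -2.44493185e-03,  7.57708780e-04,
       -7.29410711e-06, -1.19896347e-03]), 'joint_torque': array([-1.85843404e-03, -8.82541037e+01, -3.84065974e+01, -4.27928462e-04,
        7.18700830e-03,  3.07340952e-05]), 'tcp_pos': array([ 167.75551546, -601.81109118,  249.82333278]), 'orientation': array([-1.57173825e+00,  1.28354360e-04, -2.86983111e+00]), 'contact_force': array([ 0.40609106,  0.5247295 , -0.01717683]), 'moment': array([-0.00965623,  0.04410351, -0.00858284]), 'opening': 1.0021758666672973}
```

View pics/scene0.png

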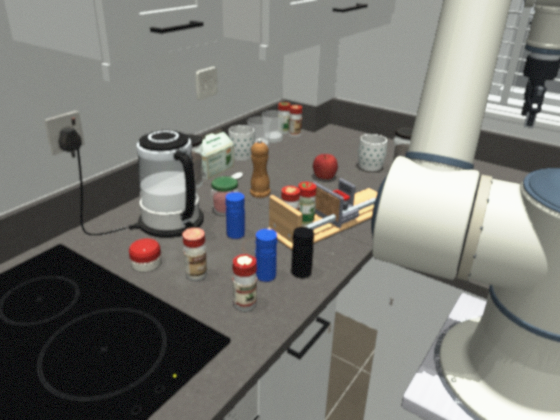

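View pics/top0.png

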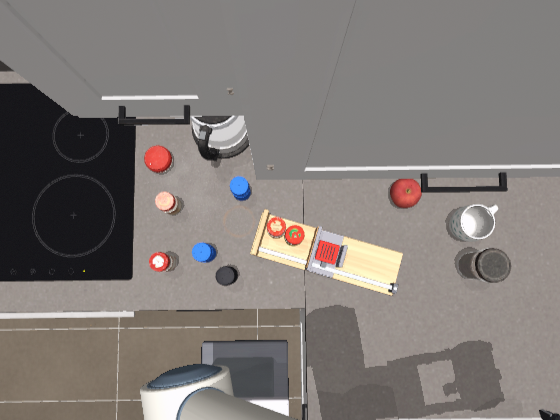

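View pics/wrist0.png

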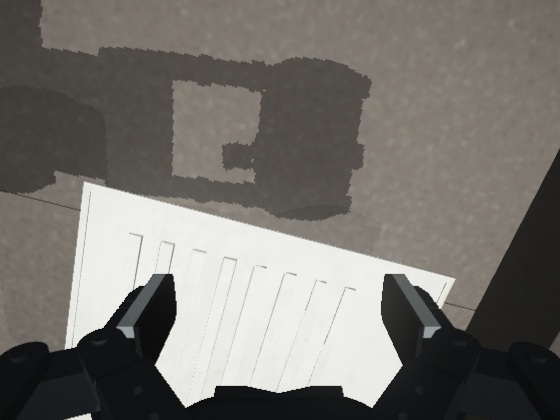

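The top view shows the rack at about (328,255), with its end plate on the left and the racked jars at (277,228) and (294,236). The stop is at (328,250) and the only ribbed red pad is at (328,253).

Red things that could be taken for the pad:
- jar caps at (277,228) and (294,236)
- the two waiting jars at (166,203) and (159,262)
- the timer at (158,160)
- the apple at (405,193)

By the description I choose the ribbed red rectangle at (328,253). I'll check it in a crop and measure.

```bash
cat > h.py <<'E'
import numpy as np, cv2
from station import *
def ray(f,u,v):
    F=f["color"].shape[0]/2/np.tan(np.radians(f["vfov"])/2)
    d=np.array([(u-f["cx"])/F,-(v-f["cy"])/F,-1.]); P=f["pose"]
    return P[:3,3],P[:3,:3]@d
def onz(f,u,v,z):
    o,d=ray(f,u,v); return o+d*(z-o[2])/d[2]
def proj(f,p):
    P=f["pose"]; q=P[:3,:3].T@(np.array(p)-P[:3,3])
    F=f["color"].shape[0]/2/np.tan(np.radians(f["vfov"])/2)
    return f["cx"]+F*q[0]/-q[2], f["cy"]-F*q[1]/-q[2]
def red(f):
    h=cv2.cvtColor(f["color"],cv2.COLOR_RGB2HSV)
    return (((h[...,0]<8)|(h[...,0]>172))&(h[...,1]>150)&(h[...,2]>70)).astype(np.uint8)
E
python3 - <<'E'
from h import *
f=grab_frame("top")
im=f["color"][200:300,240:410,::-1]
cv2.imwrite("pics/crop1.png",cv2.resize(im,None,fx=4.7,fy=4.7,interpolation=cv2.INTER_CUBIC))
n,l,s,c=cv2.connectedComponentsWithStats(red(f))
for i in range(1,n):
    if s[i,4]>15: print(c[i],s[i], onz(f,*c[i],72)[:2], onz(f,*c[i],118)[:2])
i=[k for k in range(1,n) if abs(c[k]-[328,253]).max()<6 and s[k,4]>100]
m=np.isin(l,i); ys,xs=np.nonzero(m)
pts=np.array([onz(f,u,v,71)[:2] for u,v in zip(xs,ys)],np.float32)
print(cv2.minAreaRect(pts))
# base wood mask
h=cv2.cvtColor(f["color"],cv2.COLOR_RGB2HSV)
w=((h[...,0]>10)&(h[...,0]<25)&(h[...,1]>70)&(h[...,2]>120)).astype(np.uint8)
w[:190]=0;w[310:]=0;w[:,:245]=0;w[:,420:]=0
ys,xs=np.nonzero(w[:, :]); 
r=cv2.minAreaRect(np.stack([xs,ys],1).astype(np.float32)); print(r)
for p in cv2.boxPoints(r): print(p,onz(f,*p,12)[:2])
g=grab_frame("scene")
cv2.imwrite("pics/crop2.png",cv2.resize(g["color"][160:260,250:400,::-1],None,fx=5,fy=5,interpolation=cv2.INTER_CUBIC))
E
```

```text
[157.68703704 158.61851852] [144 146  28  26 540] [739.51154249 152.41078151] [728.48617143 140.98780292]
[404.81154499 192.6179966 ] [390 179  31  28 589] [ 647.84382261 -446.24718692] [ 640.53508449 -433.39780524]
[287.0916442  231.55256065] [267 217  37  28 371] [ 557.21891299 -160.06125107] [ 553.58452745 -158.81516961]
[326.74117647 251.72941176] [315 241  24  23 340] [ 507.79847181 -253.73991799] [ 506.16781931 -248.69567051]
[159.87116564 261.63190184] [149 252  21  19 163] [489.58135154 143.26970759] [488.68930527 132.21735038]
((507.8747863769531, -253.9500732421875), (49.00727462768555, 46.18860626220703), 72.48919677734375)
((334.9811096191406, 224.0660400390625), (148.0746612548828, 106.17970275878906), 15.94539737701416)
[249.20755 254.7736 ] [504.88606077 -65.81668635]
[278.37735 152.67926] [ 765.48085918 -142.56544819]
[420.75467 193.35847] [ 654.94122502 -503.52261837]
[391.58487 295.45282] [ 399.57935122 -418.47506627]
```

View pics/crop1.png

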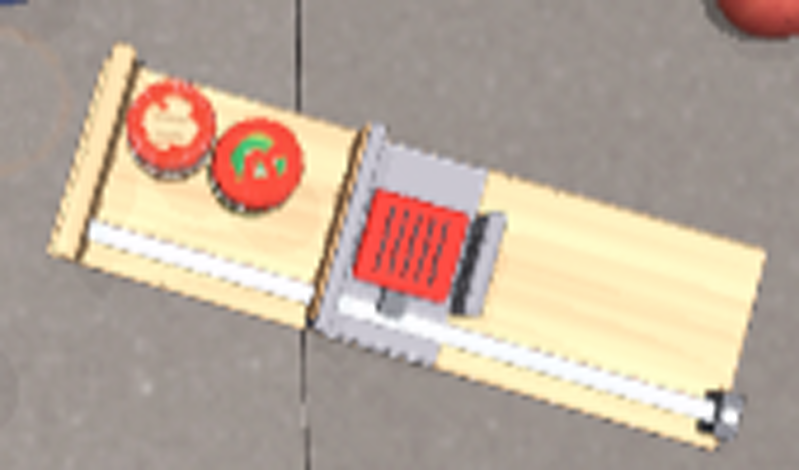

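View pics/crop2.png

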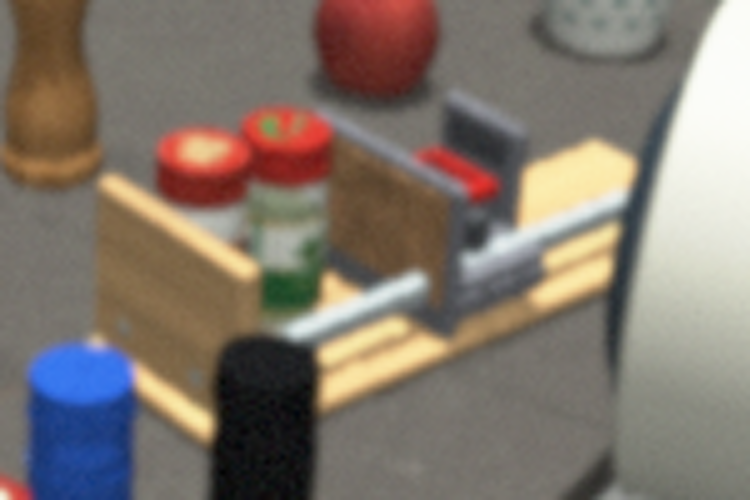

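The crop confirms it: the ribbed red pad is in the grey stop's pocket, between the plate and the push ridge. Next I'll get the yaw from the base corners.

```bash
cat >> h.py <<'E'
def cr(x,y): return 240+(x-2.35+.5)/4.7, 200+(y-2.35+.5)/4.7
E
python3 - <<'E'
from h import *
f=grab_frame("top")
q=lambda x,y,z: onz(f,*cr(x,y),z)[:2]
def yaw(a,b): # a->b along rack -y
    d=b-a; return np.arctan2(d[0],-d[1])*-1 if 0 else np.arctan2(d[0],-d[1])
A=q(490,172,12);B=q(766,250,12);C=q(440,368,12);D=q(716,450,12);E=q(310,326,12)
print(A,B,C,D)
print("yaw",yaw(A,B),yaw(C,D),yaw(E,D))
print("pad",yaw(q(375,190,71),q(468,213,71)),yaw(q(354,275,71),q(444,302,71)))
d=D-B; print("end edge",np.arctan2(d[1],d[0])) 
yw=-0.29
ry=np.array([-np.sin(yw),np.cos(yw)]);rx=np.array([np.cos(yw),np.sin(yw)])
end=(B+D)/2; pad=np.array([507.9,-254]); org=end+185*ry
print("origin",org,"pad in rack",(pad-org)@rx,(pad-org)@ry)
for n,p in dict(plate_top=(375,125,98),ridge_a=(500,215,98),ridge_b=(484,315,98)).items():
    w=q(*p)-org; print(n,w@rx,w@ry)
s=get_state(); p=s['tcp_pos']; print(p,s['orientation'],s['t'])
E
```

```text
[ 548.34490571 -304.4467932 ] [ 504.73910544 -450.50705482] [ 444.66040634 -274.78865555] [ 399.81646461 -419.38420056]
yaw -0.29012290345389113 -0.3007275824604125 -0.30838583621850957
pad -0.25629092615650945 -0.3043144853390858
end edge 2.853233517219017
origin [ 505.17894667 -257.67051072] pad in rack 1.5578419806753525 4.295335675994309
plate_top 52.56366928385349 39.111225208997
ridge_a 26.27414964930529 -32.322407806073414
ridge_b -23.542131582085073 -37.36770278673174
[ 167.77716281 -601.94804569  250.06615938] [-1.57123560e+00  5.52468617e-05 -2.86978342e+00] 0.3
```

```bash
python3 -m pendant '[[-0.8,0,-0.45,-1,0],[-0.85,0,-0.35,-1,0],[-0.85,0,-0.25,-1,0],[-0.85,0,-0.15,-1,0],[-0.85,0,-0.05,-1,0]]' 20
```

```text
t: 0.92
tcp_pos: [334.6, -450.8, 249.7]
orientation: [-1.571, -0.0, -2.425]
contact_force: [-0.2, 0.0, -0.3]
opening: 0.002
```

```bash
python3 -m pendant '[[-0.8,0.2,0.05,-1,0],[-0.8,0.2,0.1,-1,0],[-0.75,0.2,0.2,-1,0],[-0.7,0.1,0.25,-1,0],[-0.5,0.1,0.2,-1,0],[0,0,0,-1,0]]'
cat >> h.py <<'E'
RY=-0.295
PAD=np.array([507.9,-254.0])
rx=np.array([np.cos(RY),np.sin(RY)]); ry=np.array([-np.sin(RY),np.cos(RY)])
def err(target):
    s=get_state(); yw=s['orientation'][2]; d=np.array(target)-s['tcp_pos'][:2]
    tx=np.array([np.cos(yw),np.sin(yw)]); tz=np.array([-np.sin(yw),np.cos(yw)])
    print("pos",s['tcp_pos'],"ori",s['orientation'],"F",s['contact_force'],"t",s['t'])
    print("to go tool x,z (units):",d@tx/50,d@tz/50,"turn units",-np.degrees(RY-np.pi/2-yw)/5)
E
python3 -c "
from h import *
err(PAD)"
```

```text
t: 1.68
tcp_pos: [485.9, -332.1, 208.6]
orientation: [-1.57, -0.001, -1.88]
contact_force: [-0.6, 0.4, 0.3]
opening: -0.006
pos [ 485.89560427 -332.1033668   208.61633358] ori [-1.56965074e+00 -9.09995540e-04 -1.88033577e+00] F [-0.5798461   0.44213976  0.25303973] t 1.675
to go tool x,z (units): -1.621888051148785 -0.05666466437804567 turn units -0.16660969743551216
```

```bash
python3 -m pendant '[[-0.8,0.3,-0.03,-0.17,0],[-0.72,0.3,-0.03,0,0],[0,0,0,0,0]]'
python3 -c "
from h import *
err(PAD)
for n in ['top','wrist','scene']:
    f=grab_frame(n); im=f['color'][:,:,::-1]
    if n=='top': im=cv2.resize(im[180:310,230:410],None,fx=4,fy=4)
    cv2.imwrite(f'pics/{n}1.png',im)
"
```

```text
t: 2.05
tcp_pos: [506.6, -256.7, 177.6]
orientation: [-1.569, -0.001, -1.863]
contact_force: [-0.4, -0.3, 0.3]
opening: 0.005
pos [ 506.6444351  -256.74444898  177.61978728] ori [-1.56909550e+00 -1.23981956e-03 -1.86311754e+00] F [-0.35266167 -0.30871348  0.30382119] t 2.05
to go tool x,z (units): -0.05979692085926264 0.008228342618019815 turn units 0.030696628309999578
```

View pics/wrist1.png

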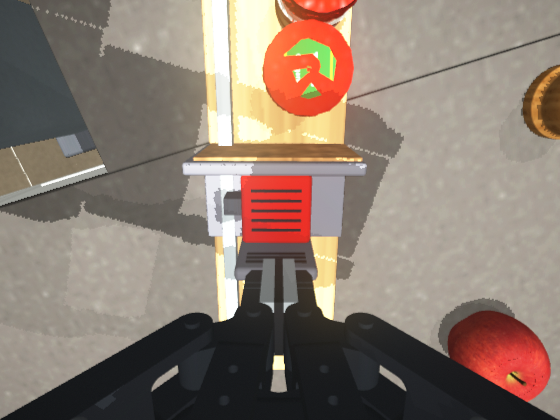

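View pics/scene1.png

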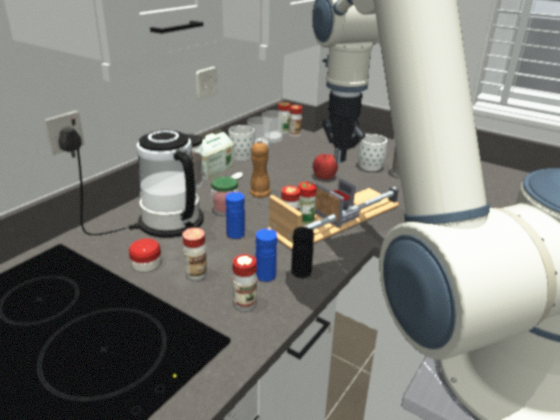

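The wrist view shows the pad at (277,209) below the shut fingertips and the ridge at (277,258). Because the camera is tilted, the gripper looks offset. I'll cross-check the pad position by ray.

```bash
python3 -c "
from h import *
f=grab_frame('wrist')
for z in (72,68): 
  n=[onz(f,277,v,z)[:2] for v in (176,242)]
  print(z,n,(n[0]+n[1])/2)
print('centre z72',onz(f,277,209,72)[:2],'ridge top inner',onz(f,277,242,98)[:2])
print('yaw edge',[onz(f,u,178,72)[:2] for u in (243,311)])
o=f['pose'][:3,3];print(o)
print('plate/jar',onz(f,308,116,118)[:2]@ry-PAD@ry, 'body pad->', onz(f,277,163,98)[:2]@ry-PAD@ry)
"
```

```text
72 [array([ 514.43266982, -234.37306159]), array([ 500.6683146, -279.7102091])] [ 507.55049221 -257.04163534]
68 [array([ 514.17037231, -235.25857693]), array([ 500.16717366, -281.38242892])] [ 507.16877299 -258.32050293]
centre z72 [ 507.75787249 -256.35856445] ridge top inner [ 503.92573074 -268.84078022]
yaw edge [array([ 492.50483495, -229.12957047]), array([ 535.59511459, -242.21460372])]
[ 529.54866469 -183.34152357  302.5167873 ]
plate/jar 62.13707220521473 body pad-> 34.388010667236166
```

```bash
python3 -m pendant '[[0.02,0.7,0,0.03,0],[0,0.5,0,0,0],[0,0,0,0,0]]'; python3 -m pendant '[[0,0.15,0,0,0],[0,0.15,0,0,0],[0,0,0,0,0]]'
```

```text
t: 2.62
tcp_pos: [507.4, -264.8, 119.4]
orientation: [-1.562, -0.004, -1.872]
contact_force: [-1.2, -0.3, 0.2]
opening: -0.0
t: 3.0
tcp_pos: [508.4, -266.5, 105.8]
orientation: [-1.559, -0.005, -1.873]
contact_force: [-0.3, 0.1, 0.1]
opening: 0.001
```

```bash
python3 -m pendant '[[-0.12,0.06,0,0,0],[0,0,0,0,0]]'; python3 -c "
from h import *
err([507.7,-255.5])
f=grab_frame('wrist'); cv2.imwrite('pics/w2.png',f['color'][:,:,::-1])"
```

```text
t: 3.25
tcp_pos: [510.6, -260.4, 103.1]
orientation: [-1.558, -0.005, -1.873]
contact_force: [0.0, -0.9, 0.0]
opening: -0.002
pos [ 510.55053147 -260.39011335  103.12110614] ori [-1.55806046 -0.00521343 -1.87297093] F [ 1.33134883e-02 -8.85699691e-01  5.62117505e-04] t 3.25
to go tool x,z (units): -0.07640481087695132 -0.08353322791615382 turn units -0.08221485697735167
```

View pics/w2.png

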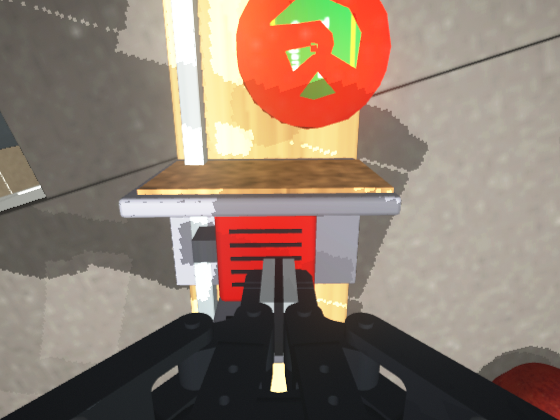

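The fingertips at (278,265) are over the pad, inside the pocket. Now pressing down gently.

```bash
python3 -m pendant '[[-0.06,0.1,-0.06,-0.08,0],[0,0.1,0,0,0],[0,0,0,0,0]]'; python3 -m pendant '[[0,0.06,0,0,0],[0,0,0,0,0]]';python3 -c "
from h import *
err([507.7,-255.5])"
```

```text
t: 3.68
tcp_pos: [508.6, -256.6, 92.6]
orientation: [-1.558, -0.005, -1.865]
contact_force: [-0.2, -0.7, 0.6]
opening: -0.003
t: 3.92
tcp_pos: [508.8, -256.8, 89.5]
orientation: [-1.557, -0.006, -1.865]
contact_force: [-1.1, 0.1, 2.1]
opening: 0.001
pos [ 508.83373793 -256.81058764   89.51232272] ori [-1.55735689 -0.00551278 -1.8654397 ] F [-1.10634865  0.10180713  2.13109267] t 3.925
to go tool x,z (units): -0.01849745892705515 -0.029309463944888994 turn units 0.004086630598789604
```

```bash
python3 -m pendant '[[0,0.08,0,0,0],[0,0.06,0,0,0],[0,0,0,0,0],[0,0,0,0,0]]';python3 -c "
from h import *
err([507.7,-255.5])
for n in ['top','wrist']:
    f=grab_frame(n); im=f['color'][:,:,::-1]
    cv2.imwrite(f'pics/{n}3.png',im)"
```

```text
t: 4.42
tcp_pos: [508.9, -256.9, 82.4]
orientation: [-1.557, -0.006, -1.866]
contact_force: [-1.7, 1.1, 5.4]
opening: 0.002
pos [ 508.93019145 -256.87655855   82.35052441] ori [-1.55719787 -0.00551276 -1.86551147] F [-1.67715149  1.12035482  5.35531793] t 4.425
to go tool x,z (units): -0.019197555231011746 -0.03153993747697429 turn units 0.0032642746832876254
```

View pics/wrist3.png

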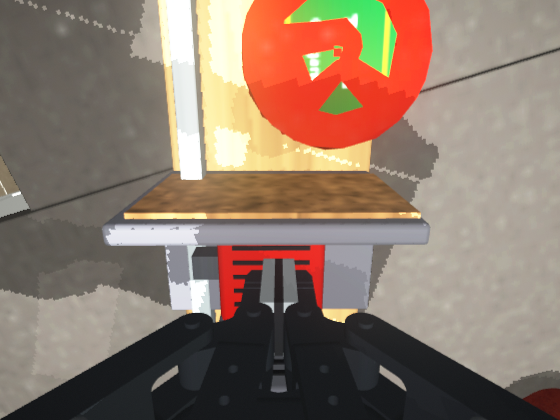

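Pressed about 9 mm (5.4 N). Now pushing towards rack -y (tool +x) while keeping it down.

```bash
python3 -m pendant '[[0.15,0,0,0,0],[0.15,0,0,0,0],[0.15,0,0,0,0],[0.15,0,0,0,0]]';python3 -c "
from h import *
err(PAD-126*ry)"
```

```text
t: 5.03
tcp_pos: [499.6, -287.3, 82.7]
orientation: [-1.557, -0.005, -1.865]
contact_force: [-0.3, 2.3, 4.4]
opening: 0.001
pos [ 499.61703576 -287.30457901   82.67733865] ori [-1.55722108 -0.00536134 -1.86523893] F [-0.30991188  2.31585155  4.38180016] t 5.025
to go tool x,z (units): 1.8344985126642812 -0.03617875389513317 turn units 0.006387278724625249
```

```bash
python3 -m pendant '[[0.2,0.02,0,0,0],[0.2,0,0,0,0],[0.2,0,0,0,0],[0.2,0,0,0,0],[0.2,0,0,0,0]]';python3 -c "
from h import *
err(PAD-126*ry)
f=grab_frame('top'); cv2.imwrite('pics/t4.png',cv2.resize(f['color'][180:310,230:420,::-1],None,fx=4,fy=4))"
```

```text
t: 5.65
tcp_pos: [483.8, -338.8, 81.8]
orientation: [-1.557, -0.005, -1.866]
contact_force: [0.5, 2.6, 5.0]
opening: 0.001
pos [ 483.84473963 -338.7624752    81.83358243] ori [-1.55741979 -0.00529406 -1.86560627] F [0.45956007 2.60243476 5.04498652] t 5.65
to go tool x,z (units): 0.7580989859502911 -0.03269817911430467 turn units 0.0021779357878796467
```

View pics/t4.png

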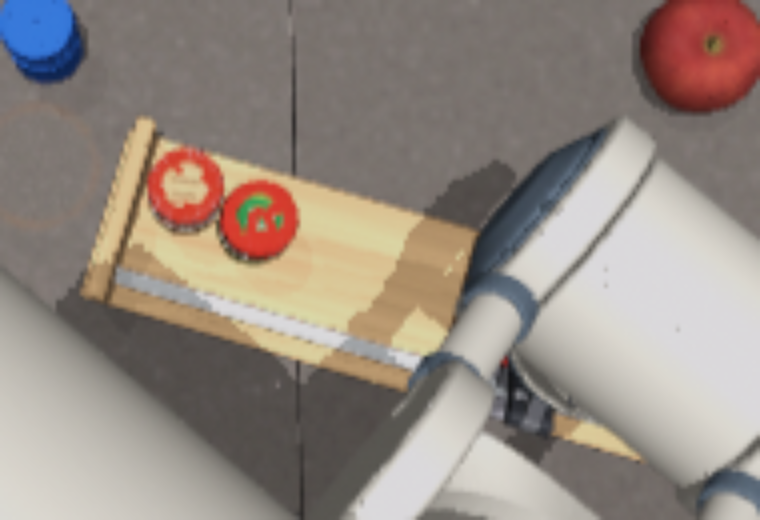

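The stop is sliding with about 2.6 N. The jars at (187,187) and (258,218) in this crop have not moved. Carrying on to the end of travel.

```bash
python3 -m pendant '[[0.2,0,0,0,0],[0.2,0,0,0,0],[0.2,0,0,0,0],[0.15,0,0,0,0]]'; python3 -m pendant '[[0.1,0,0,0,0],[0.1,0,0,0,0],[0.1,0,0,0,0]]'
```

```text
t: 6.2
tcp_pos: [471.9, -378.0, 82.1]
orientation: [-1.557, -0.006, -1.866]
contact_force: [-0.5, 2.1, 4.1]
opening: 0.003
t: 6.58
tcp_pos: [467.5, -393.3, 82.2]
orientation: [-1.557, -0.005, -1.866]
contact_force: [0.9, 3.1, 4.0]
opening: -0.001
```

```bash
python3 -m pendant '[[0.1,0.02,0,0,0],[0.1,0.01,0,0,0]]'; python3 -m pendant '[[0.1,0,0,0,0],[0.1,0,0,0,0]]'
```

```text
t: 6.82
tcp_pos: [465.6, -399.5, 80.9]
orientation: [-1.558, 0.001, -1.867]
contact_force: [27.6, 60.5, 31.3]
opening: -0.002
t: 7.08
tcp_pos: [465.6, -399.3, 81.1]
orientation: [-1.56, 0.016, -1.866]
contact_force: [21.8, 44.1, 20.2]
opening: 0.002
```

Hard stop reached: the force jumped to about 60 N and motion ceased. I'll relax the push, then lift straight up.

```bash
python3 -m pendant '[[0,0,0,0,0]]'; python3 -m pendant '[[-0.03,-0.1,0,0,0],[-0.02,-0.2,0,0,0],[0,-0.3,0,0,0]]'
```

```text
t: 7.2
tcp_pos: [466.2, -398.3, 81.4]
orientation: [-1.559, 0.017, -1.865]
contact_force: [-2.8, -1.3, 6.3]
opening: 0.003
t: 7.58
tcp_pos: [465.9, -396.5, 112.1]
orientation: [-1.561, 0.017, -1.865]
contact_force: [0.2, 0.2, -0.6]
opening: -0.0
```

```bash
python3 -m pendant '[[0,-0.8,0,0,0],[0,-0.9,0,0,0],[0.6,-0.5,0,0,0],[0.9,0,-0.3,0,0],[0.9,0,-0.5,0,0],[0.9,0,-0.5,0,0],[0.9,0,-0.5,0,0],[0,0,0,0,0]]'
python3 - <<'E'
from h import *
f=grab_frame("top")
cv2.imwrite("pics/t5.png",f["color"][:,:,::-1])
cv2.imwrite("pics/t5c.png",cv2.resize(f["color"][180:310,230:420,::-1],None,fx=4,fy=4,interpolation=cv2.INTER_CUBIC))
n,l,s,c=cv2.connectedComponentsWithStats(red(f))
for i in range(1,n):
    if s[i,4]>15: print(c[i],s[i])
err(PAD)
E
```

```text
t: 8.57
tcp_pos: [311.6, -579.8, 230.9]
orientation: [-1.556, 0.011, -1.865]
contact_force: [0.1, 0.6, -0.1]
opening: -0.003
[157.63486239 158.54311927] [144 146  28  26 545]
[405.16413374 192.41641337] [390 179  31  28 658]
[286.90237467 231.47757256] [267 217  37  28 379]
[159.90963855 261.51204819] [149 252  21  19 166]
[378.52769679 266.89212828] [367 256  24  23 343]
pos [ 312.92187084 -578.62288412  230.94010083] ori [-1.555511    0.01126881 -1.86386993] F [ 0.59340505 -0.30113908  0.14953344] t 8.625
to go tool x,z (units): -7.342190733381714 1.8576410667997836 turn units 0.022074874776203617
```

View pics/t5c.png

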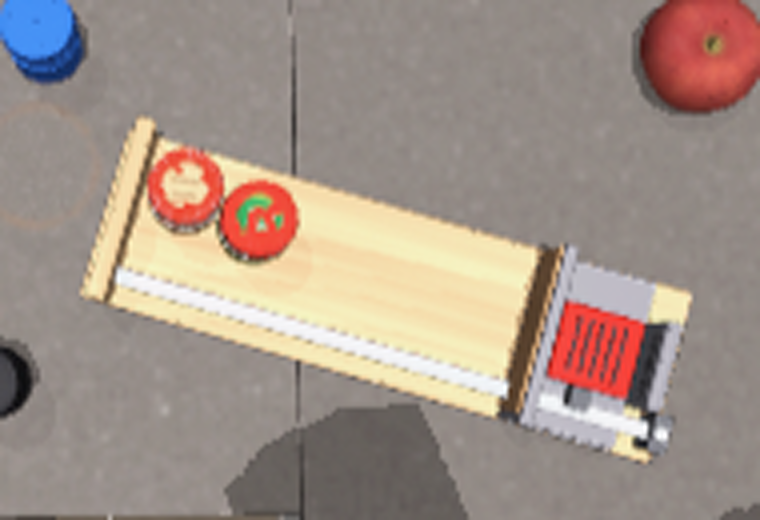

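View pics/t5.png

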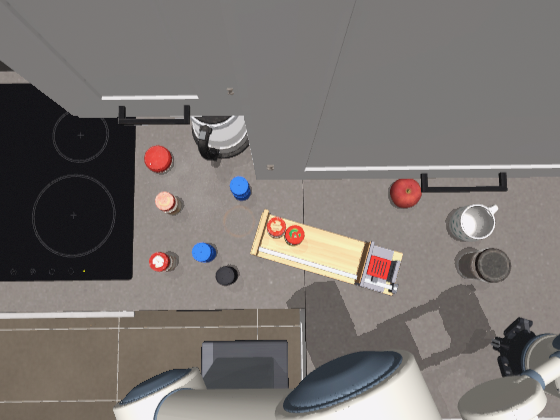

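The stop is at the bar's end, with the pad at (378,267) at full size. The jars, apple and timer are at their original pixels to within 0.4 px. One quick check of the stop value before handing in.

Run:
```python
from h import *
f=grab_frame("top")
org=np.array([505.2,-257.7])
p=onz(f,378.53,266.89,71)[:2]; print(p,(p-org)@rx,(p-org)@ry,"moved",(p-[507.9,-254])@ry)
w=onz(f,230+(565-1.5)/4,180+(247-1.5)/4,98)[:2]-org; print("plate y",w@ry,"start was",39.1)
```

```text
[ 470.28861962 -375.9778149 ] 0.9847906393708211 -123.31859618643149 moved -127.64376170835307
plate y -85.55306793202179 start was 39.1
```

```bash
python3 -c "
from station import *
print(close_job(), get_state()['contact_force'])"
```

```text
the job is handed in; nothing more can be done
the job is handed in; nothing more can be done
```

The stop is pushed back to the end of its bar and the job is handed in; no verdict was reported. I pressed the red pad down about 9 mm with the shut fingertips (about 5 N) and slid the stop at 2–3 N. It hit the end of its travel, with one brief rise to about 60 N lateral. Then I lifted straight off and moved clear; the job took about 9 s of the 30 s allowed.

**Stop:** in the last top picture the pad had moved about 128 mm. The plate is at rack y ≈ -86 mm, which puts the stop at about 0.153–0.155 m (0.147 m is needed).

**Jars and other things:** jar_a, jar_b, one of the two waiting jars, the timer and the apple were within about 0.4 px of where they started. The other waiting jar looked unmoved, but I did not measure it. The jam jar and the pepper mill are hidden by the cabinet in the top view, so they were not rechecked, but the tool stayed well away from them.

**Release pad:** I did not measure its height after letting go. It is at its full size in the last picture, and the contact force was back to noise once the fingers were clear.

**Position readings:** the top and wrist views disagreed by about 2–3 mm on the pad's position. The tool also drifted about 10 mm during the descent, and I corrected that before touching the pad.

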